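# Slide a power supply to the test bay and hold the spring dial at its third click

### The job

Slide the silver power supply with red ends across the mat, without lifting it, from the yellow outline until it sits inside the green outline and lined up with it, and let go of it there. Then turn the tester's red spring-return dial clockwise (seen from above) past its first two clicks to the third, the wide green mark, and keep holding it there against its spring: finish while still holding the dial. Leave everything else on the bench where it is.

Things in the scene. Friction and masses are not known exactly. Their poses are not given: they have to be found in the camera images.
- supply: power supply, silver metal case with red end plates, 120 (x) x 62 (y) x 42 (z) mm on four 3 mm rubber feet, 0.4 to 0.8 kg; stands inside the yellow outline at the start. Origin: centre of its underside; x along its length, z up.
- bay_wait: yellow painted outline (waiting place) on the mat, flat, inside 140 (x) x 82 (y) mm, with a dot in the middle. Origin: its centre, on the bench surface (z = 0). It may be left or right of the green one.
- bay_test: green painted outline (test place), same size, flat; origin: its centre, on the bench surface; x along its length. The supply has to end inside it, long sides parallel, 10 mm to spare on each side; either end may lead.
- tester: appliance tester, yellow case with black corners, fixed to the bench, 200 (x) x 240 (y) x 60 (z) mm. Origin: centre of its underside; -x is its front edge, towards the robot. The dial stands on its top, axis 45 mm in front of the middle (x = -45 mm, y = 0). Beside the dial, 50 mm from its axis, four marks: white (home), yellow, yellow, wide green (third click).
- dial_wing (a point): red wing grip of the dial, 66 long (x) x 14 thick (y) x 30 mm high (z), standing upright on a grey disc of 80 mm diameter, 6 mm thick. This point: on the dial's axis at the foot of the wing, 66 mm above the bench; top of the wing 96 mm above the bench. Its x axis points along the wing to its white pointer line; the wing can be pinched across its 14 mm from above.
- dial (a joint): turn of the dial in rad: 0 at home, grows clockwise seen from above (the wing's yaw falls by the same amount). Clicks (detents) at 0.38, 0.76 and 1.14; dead stop at 1.45. A spring drives it back to 0 from everywhere with 0.06 N m at home to 0.12 N m at the third click; the clicks add or take up to 0.035 N m, so it holds nowhere by itself.
- adapter: black plastic laptop adapter 110 x 52 x 32 mm with a green dot; loose, to be left alone. Origin: centre of its underside.
- driver: screwdriver 180 mm long; loose, to be left alone. Origin: half way along it, at the height of the bench; x along its length, handle to -x.
- tape: orange roll of tape lying flat, 96 mm across, 24 mm high; loose, to be left alone. Origin: centre of its underside.
- mug: blue mug 80 mm across, 90 mm high; loose, to be left alone. Origin: centre of its underside.
- jar: white screw-top jar, 68 mm across, 85 mm high; loose, to be left alone. Origin: centre of its underside.
- drive: steel hard drive 147 x 101 x 25 mm; loose, to be left alone. Origin: centre of its underside.
- brush: hand brush 220 mm long; loose, to be left alone. Origin: half way along it, at the height of the bench; x along its length, handle to -x.
Things that resemble listed ones, but are neither listed nor needed, are in the scene too. There is more than one size of the supply; the one meant has the size given above.

How it is judged:
By the outcome, as a careful person would: the job done as asked, in the order asked, and still so for the second after the job is handed in, while the arm keeps its last pose, push and grip.
It also fails if it takes over 58 s, if anything falls off the work surface, if the arm or the gripper's body presses on something with over 40 N, if the wrist force passes 120 N, or if a joint passes its speed limit or range.

### The arm

A 6-joint arm with a two-finger parallel gripper is mounted at the origin on the work surface. World frame = base frame: x ahead of the robot, y to its left, z up, the work surface at z = 0. Lengths are in m, angles in rad, forces in N, time in s.
With the tool pointing down it reaches from about 0.35 to 0.775 m from the base axis. Payload 5.5 kg.
Tool frame: the origin (TCP) lies on the centre line of the jaws, within the pads' length; the fingertips stand 11 mm ahead of it and the grasp point (between the pads) lies 8 mm behind it (env.tip_extent is the distance from the TCP to the fingertips, in m); z points along the fingers, y is the line along which they close (so a half turn about z gives the same grasp; the last joint's range is limited). The gripper opens to 85 mm and grips with 20 to 120 N. Pads are 22 mm wide; open, the fingers measure 114 mm over their backs; the gripper's body (76 mm by 85 mm) begins 54 mm behind the grasp point. The pads swing forward as they close: fully open they stand 13 mm farther back than shut.
Start: joints at [1.034, 0.313, 0.046, 1.304, 0, 1.431], TCP at [0.222, 0.53, 0.242] pointing down, gripper open.
Joint ranges: [-2.76, 2.76], [-0.86, 1.69], [-1.03, 1.26], [-2.2, 2.34], [-1.47, 1.5], [-3.14, 3.14]. Speed limits (rad/s): [2.57, 2.57, 3.14, 3.14, 3.14, 3.14].

### API

Orientations are given as a unit quaternion [w, x, y, z].
In Python, from workcell import env gives the robot as it stands.
- The arm moves only by the shell command python3 -m jog 'ROWS' [FORCE]. ROWS is JSON, a list of rows, each a list of 5 numbers: the gripper's target within -1 to 1 (shut at 1, half-way at 0, fully open at -1), then the shift along the tool's x, y, z in m, then the turn about the tool's z in degrees. In form: [[fingers, tx, ty, tz, turn], ...]. A call has 1 to 5 rows; each row shifts and turns the commanded pose from where the row before left it, along the tool's axes as they then stand; what a row does not reach is not made up. A row lasts 1/12 s, in which the tool goes at most 41.7 mm and 7.16 degrees, less where a joint would pass 70% of its speed; a pose out of reach is approached as far as the arm can. A call is refused whole if a number of a shift passes 0.0417 or a number of a turn 7.16, either way. A call with a gripper value outside its range is refused whole. The fingers move at their own pace and stop on an object; FORCE is the grip in N (left out, the last holds). Time passes only in rows, so rows that do not move let the fingers close. It gives the time, the measured TCP pose, the force, the opening and the grip force at its end, in the units of the state.
- env.get_state(): the state, without advancing time (a new reading comes with each control period).
- env.read_camera(name): name is "side" or "top" or "wrist"; returns a dict with "img" (420x560x3 uint8, red, green, blue), "fov_y" (degrees; the focal length in pixels is half the picture's height over the tangent of half this angle, whatever the lens; pixels are square), "cx", "cy" (the principal point, pixels), "T" (4x4, takes a point from camera to world coordinates). Camera axes: x right, y up, looking along -z (the intrinsics and any distortion apply to the point x, -y, -z); pixel columns grow to the right and rows downward; lengths in m; the calibration is good to about 2 mm. A picture is of the moment at which its call begins. There is no depth.
- env.hand_in(): hands the job in; it is judged then, once.
The state is a dict: "clock": time; "joint_pos": joint angles; "qvel": joint speeds; "tau": joint torques, N m; "tcp_pos": TCP position; "orientation": TCP orientation; "wrist_force": force on the tool from outside, world axes, zero at the start; "ft_torque": the same for the moment, N m; "finger_gap": finger opening in m; "grip_force": force on a finger pad.
Only numpy, scipy, OpenCV 4.12 (cv2) and the standard library are available. Lean on these libraries where they do the work, as an engineer would, in place of code of your own. Each camera call takes 0.05 s, during which the arm holds its last target. There are 200 camera calls.

## Working session

There is one attempt and no reset: what is moved stays moved. The work goes in short steps, Python scripts to look and compute and a shell command to move; the robot and the scene stay as the last step left them, time stands still between calls to the robot, and variables do not carry over. Pictures are saved under pics/ and viewed, at most 10 in all, crops included, and the job is handed in when it is done.

```bash
ls; mkdir -p pics; cat > h.py <<'E'
import numpy as np, cv2
from workcell import env
def cam(n,save=None):
    c=env.read_camera(n)
    if save: cv2.imwrite('pics/'+save,cv2.cvtColor(c['img'],cv2.COLOR_RGB2BGR))
    return c
def ray(c,u,v):
    f=c['img'].shape[0]/2/np.tan(np.radians(c['fov_y'])/2); T=np.array(c['T'])
    d=T[:3,:3]@np.array([(u-c['cx'])/f,-(v-c['cy'])/f,-1]); return T[:3,3],d
def onz(c,u,v,z):
    o,d=ray(c,u,v); return o+d*(z-o[2])/d[2]
E
python3 - <<'E'
from h import *
c=cam('top','top1.png'); d=cam('side','side1.png')
for k in (c,d): print({a:b for a,b in k.items() if a!='img'})
print(env.get_state(), env.tip_extent)
E
```

```text
pics
{'fov_y': 43.26045282977471, 'cx': 280.46231411733487, 'cy': 205.02026611878037, 'T': array([[ 0.0049878 ,  0.99229153, -0.12382507,  0.33017033],
       [-0.9998193 ,  0.00722005,  0.01758526,  0.02083759],
       [ 0.01834373,  0.12371498,  0.99214823,  1.6091172 ],
       [ 0.        ,  0.        ,  0.        ,  1.        ]])}
{'fov_y': 46.55907350752362, 'cx': 280.3583039512624, 'cy': 207.0013939896601, 'T': array([[ 0.86877966,  0.36276814, -0.33707741,  0.04590673],
       [-0.49476627,  0.66433213, -0.56024027, -0.79955616],
       [ 0.02069404,  0.65349988,  0.75664368,  1.16466193],
       [ 0.        ,  0.        ,  0.        ,  1.        ]])}
{'clock': 0.1, 'joint_pos': array([1.03437009e+00, 3.13932152e-01, 4.50976899e-02, 1.30362183e+00,
       2.64216219e-05, 1.43120528e+00]), 'qvel': array([ 0.00115416, -0.00176532,  0.00289042,  0.00032815, -0.00061307,
        0.00027855]), 'tau': array([ 2.80437569e-03, -4.81725955e+01,  2.99243617e+01,  1.27660934e-02,
       -6.22292191e-05, -2.24752944e-05]), 'tcp_pos': array([0.22200673, 0.52993285, 0.24149623]), 'orientation': array([-2.87693393e-04,  1.97118165e-01,  9.80379386e-01, -7.78639741e-04]), 'wrist_force': array([ 0.4140637 , -0.25548426,  0.58440757]), 'ft_torque': array([ 0.04230927, -0.06004213,  0.01858356]), 'grip_force': 0.0, 'finger_gap': 0.08567544992537174} 0.011
```

View pics/top1.png

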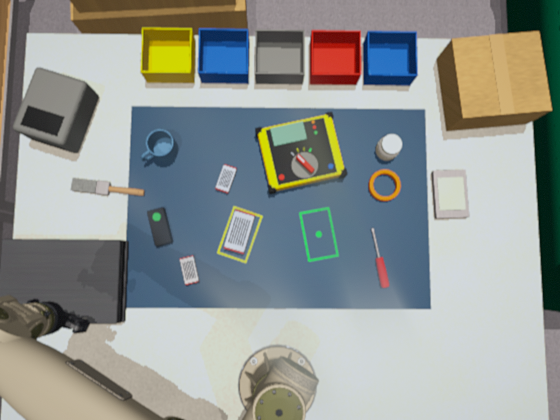

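View pics/side1.png

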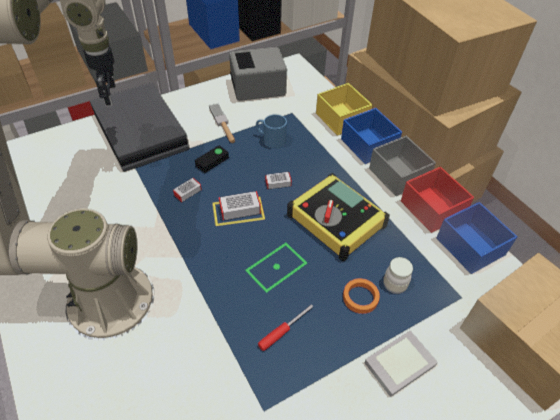

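The supply is at top (239,231), inside the yellow outline. The small silver and red units at (227,179) and (189,270) are look-alikes. The green outline is at (319,234) and the dial at (305,163). Next I measure, with one close crop to check the choice.

```bash
cat > m.py <<'E'
from h import *
def rect(m,c,z,name):
    cs,_=cv2.findContours(m,cv2.RETR_EXTERNAL,cv2.CHAIN_APPROX_NONE); k=max(cs,key=cv2.contourArea)
    P=np.array([onz(c,u,v,z)[:2] for u,v in k[:,0]],np.float32)
    (x,y),(w,h),a=cv2.minAreaRect((P*1000))
    if w<h: w,h,a=h,w,a+90
    a=(a+90)%180-90
    print(name,'centre',round(x,1),round(y,1),'size',round(w,1),round(h,1),'yaw',round(a,1)); return x,y,a
def masks(c,box):
    x0,y0,x1,y1=box; hsv=cv2.cvtColor(c['img'],cv2.COLOR_RGB2HSV); k=np.zeros(hsv.shape[:2],np.uint8); k[y0:y1,x0:x1]=255
    return hsv,k
E
python3 - <<'E'
from m import *
c=cam('top')
hsv,k=masks(c,(290,200,350,270)); rect(cv2.inRange(hsv,(45,120,90),(80,255,255))&k,c,0,'green')
hsv,k=masks(c,(210,200,270,270)); rect(cv2.inRange(hsv,(20,100,90),(35,255,255))&k,c,0,'yellow')
m=(cv2.inRange(hsv,(0,0,120),(180,70,255))|cv2.inRange(hsv,(0,90,90),(8,255,255))|cv2.inRange(hsv,(172,90,90),(180,255,255)))&k
rect(m,c,.045,'supply')
for b in ((212,160,242,198),(175,252,205,290)):
    hsv,k=masks(c,b); rect((cv2.inRange(hsv,(0,0,120),(180,70,255))|cv2.inRange(hsv,(0,90,90),(8,255,255))|cv2.inRange(hsv,(172,90,90),(180,255,255)))&k,c,.03,'small')
hsv,k=masks(c,(290,148,320,178)); rect((cv2.inRange(hsv,(0,120,90),(8,255,255))|cv2.inRange(hsv,(172,120,90),(180,255,255)))&k,c,.096,'wing')
im=c['img'][120:270,205:355]
cv2.imwrite('pics/crop1.png',cv2.cvtColor(cv2.resize(im,(600,600),interpolation=cv2.INTER_CUBIC),cv2.COLOR_RGB2BGR))
E
```

```text
green centre 443.4 -123.4 size 155.6 96.4 yaw 10.9
yellow centre 441.7 116.7 size 152.3 94.0 yaw -18.9
supply centre 438.4 113.8 size 156.4 99.2 yaw -18.3
small centre 609.3 158.8 size 85.8 47.6 yaw -18.2
small centre 334.8 261.8 size 85.0 48.3 yaw 14.1
wing centre 641.7 -75.6 size 62.3 16.5 yaw 47.8
```

View pics/crop1.png

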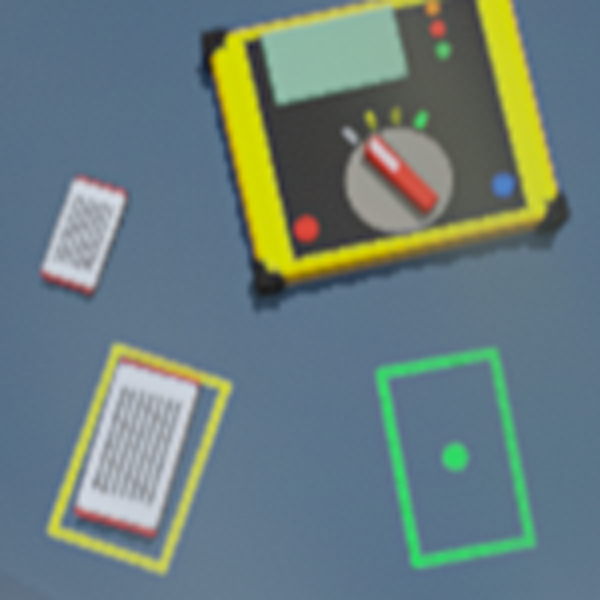

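The crop confirms it: the full-size supply is in the yellow outline at crop (137,447), and the small ones are about 85 x 47 mm. The dial pointer is at home beside the white mark. I'll move above the supply.

```bash
cat > go.py <<'E'
# go.py x y z yaw(deg, tool x axis) [mm] : remaining shift in tool axes (mm) and turn (deg)
import sys; from h import *
from scipy.spatial.transform import Rotation as R
s=env.get_state(); x=list(map(float,sys.argv[1:5])); q=s['orientation']
r=R.from_quat([q[1],q[2],q[3],q[0]]).as_matrix(); d=np.array(x[:3])-s['tcp_pos']*1000
yaw=np.degrees(np.arctan2(r[1,0],r[0,0])); t=(yaw-x[3]+180)%360-180
print('tool shift',(r.T@d).round(1),'turn',round(t,1),'| pose',(s['tcp_pos']*1000).round(1),round(yaw%360,1),'clk',round(s['clock'],2),'gap',round(s['finger_gap'],4),'grip',round(s['grip_force'],1),'F',s['wrist_force'].round(1),'tilt',r[:,2].round(3))
E
python3 go.py 438 116 200 161.2
```

```text
tool shift [-359.2 -298.3   41.9] turn -3.9 | pose [222.  530.  241.6] 157.3 clk 0.15 gap 0.0854 grip 0.0 F [-0.5 -0.6  0.4] tilt [-0.001 -0.001 -1.   ]
```

```bash
python3 -m jog '[[-1,-0.026,-0.021,0,0],[-1,-0.026,-0.021,0,0],[-1,-0.026,-0.021,0,0],[-1,-0.026,-0.021,0,0],[-1,-0.026,-0.021,0,0]]'; python3 -m jog '[[-1,-0.026,-0.021,0.003,0],[-1,-0.026,-0.021,0.003,0],[-1,-0.026,-0.021,0.003,0],[-1,-0.026,-0.021,0.003,0],[-1,-0.026,-0.021,0.003,0]]';python3 -m jog '[[-1,-0.026,-0.021,0.005,0],[-1,-0.026,-0.021,0.005,0],[-1,-0.026,-0.021,0.005,0],[-1,-0.02,-0.02,0.005,0],[-1,0,0,0.005,-3.9]]'; python3 go.py 438 116 200 161.2
```

```text
clock: 0.57
tcp_pos: [0.3017, 0.3818, 0.242]
orientation: [-0.0, 0.197, 0.98, -0.0]
wrist_force: [0.7, 0.4, -0.9]
finger_gap: 0.0855
grip_force: 0.0
clock: 0.98
tcp_pos: [0.3811, 0.2346, 0.2271]
orientation: [-0.0, 0.197, 0.98, 0.0]
wrist_force: [1.1, 0.7, 0.1]
finger_gap: 0.0854
grip_force: 0.0
clock: 1.4
tcp_pos: [0.4412, 0.1179, 0.2019]
orientation: [0.001, 0.166, 0.986, -0.001]
wrist_force: [0.1, 1.1, 0.3]
finger_gap: 0.0857
grip_force: 0.0
tool shift [ 2.4 -2.9  1.9] turn -0.3 | pose [441.2 117.9 201.9] 160.9 clk 1.4 gap 0.0857 grip 0.0 F [0.1 1.1 0.3] tilt [ 0.001 -0.001 -1.   ]
```

```bash
python3 - <<'E'
from h import *
w=cam('wrist','wrist1.png'); print(np.array(w['T']).round(3),w['fov_y'],w['cx'],w['cy'])
E
```

```text
[[ 0.328 -0.901 -0.284  0.368]
 [ 0.945  0.313  0.098  0.143]
 [ 0.    -0.301  0.954  0.333]
 [ 0.     0.     0.     1.   ]] 70.17199564483194 274.6497219128304 209.21064908148156
```

View pics/wrist1.png

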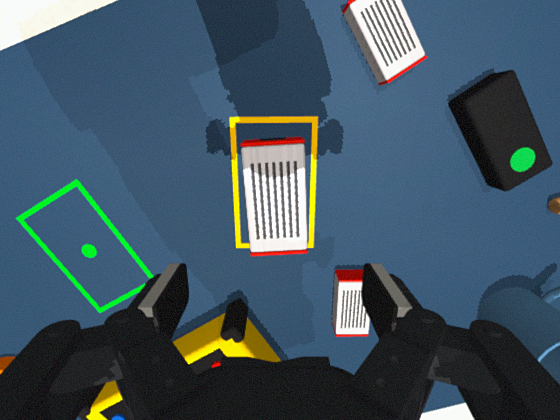

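The supply's top face spans roughly (241,142) to (308,254), slightly skewed inside the yellow outline (232–318, 118–248). The green outline is visible at left, with its dot at (89,251).

```bash
cat >> m.py <<'E'
def supply(c,box,z=.045,name='supply'):
    hsv,k=masks(c,box); g=cv2.inRange(hsv,(0,0,110),(180,60,255))&k
    n=np.ones((7,7),np.uint8); g=cv2.morphologyEx(g,cv2.MORPH_CLOSE,n); g=cv2.morphologyEx(g,cv2.MORPH_OPEN,n)
    return rect(g,c,z,name)
E
python3 - <<'E'
from m import *
w=cam('wrist'); s=supply(w,(225,125,325,265),.045,'silver top wrist')
for p in ((241,143),(304,140),(308,251),(250,254)): print((onz(w,*p,.045)*1000).round(0))
hsv,k=masks(w,(225,110,325,255)); rect(cv2.inRange(hsv,(17,150,120),(35,255,255))&k,w,0,'yellow')
hsv,k=masks(w,(10,170,155,320)); rect(cv2.inRange(hsv,(45,120,90),(80,255,255))&k,w,0,'green')
c=cam('top')
hsv,k=masks(c,(290,200,350,270)); rect(cv2.inRange(hsv,(45,120,90),(80,255,255))&k,c,0,'green top')
E
```

```text
silver top wrist centre 445.6 117.1 size 109.3 75.4 yaw -15.9
[380. 106.  45.]
[396. 163.  45.]
[506. 133.  45.]
[490.  74.  45.]
yellow centre 440.5 116.6 size 151.0 94.5 yaw -18.8
green centre 443.0 -122.9 size 153.4 95.5 yaw 10.6
green top centre 443.3 -123.6 size 155.6 96.4 yaw 10.6
```

```bash
python3 go.py 443 118 24 164.2; python3 -m jog '[[-1,-0.002,0,0.034,-3.3],[-1,0,0,0.034,0],[-1,0,0,0.034,0],[-1,0,0,0.034,0],[-1,0,0,0.034,0]]' 40;  python3 -m jog '[[-1,0,0,0.006,0],[-1,0,0,0,0]]'; python3 go.py 443 118 24 164.2
```

```text
tool shift [ -5.4  -1.7 177.8] turn -3.2 | pose [438.7 121.3 201.8] 161.0 clk 1.55 gap 0.0852 grip 0.0 F [ 0.8  0.2 -0.1] tilt [-0.002  0.    -1.   ]
clock: 1.97
tcp_pos: [0.4409, 0.1223, 0.0315]
orientation: [0.001, 0.135, 0.991, 0.0]
wrist_force: [0.2, -0.5, -0.8]
finger_gap: 0.0855
grip_force: 0.0
clock: 2.13
tcp_pos: [0.4386, 0.1218, 0.0248]
orientation: [-0.003, 0.135, 0.991, -0.001]
wrist_force: [-0.2, 0.0, -0.2]
finger_gap: 0.0854
grip_force: 0.0
tool shift [-5.3 -2.4  0.8] turn 0.3 | pose [438.6 121.8  24.8] 164.5 clk 2.13 gap 0.0854 grip 0.0 F [-0.2  0.  -0.2] tilt [-0.005 -0.    -1.   ]
```

```bash
python3 -m jog '[[-1,-0.004,-0.002,0,0],[-0.5,0,0,0,0],[0,0,0,0,0],[0.5,0,0,0,0],[0.5,0,0,0,0]]' 40;  python3 -m jog '[[0.5,0,0,0,0],[0.5,0,0,0,0],[0.5,0,0,0,0]]'; python3 go.py 443 -123 24 190.7
```

```text
clock: 2.55
tcp_pos: [0.4466, 0.1179, 0.0287]
orientation: [0.002, 0.135, 0.991, 0.0]
wrist_force: [-0.4, -0.7, 4.8]
finger_gap: 0.0614
grip_force: 42.9
clock: 2.8
tcp_pos: [0.4466, 0.1179, 0.0287]
orientation: [0.002, 0.135, 0.991, 0.0]
wrist_force: [-0.2, -1.5, 5.7]
finger_gap: 0.0611
grip_force: 42.9
tool shift [ -61.2 -233.     4.7] turn -26.3 | pose [446.6 117.9  28.7] 164.4 clk 2.8 gap 0.0611 grip 42.9 F [-0.2 -1.5  5.7] tilt [ 0.005 -0.    -1.   ]
```

```bash
python3 -m jog '[[0.5,-0.002,-0.006,0,0],[0.5,-0.003,-0.0115,0,0],[0.5,-0.003,-0.0115,0,0],[0.5,-0.003,-0.0115,0,0],[0.5,-0.003,-0.0115,0,0]]';  python3 -m jog '[[0.5,-0.003,-0.0115,0,0],[0.5,-0.003,-0.0115,0,0],[0.5,-0.003,-0.0115,0,0],[0.5,-0.003,-0.0115,0,0],[0.5,-0.003,-0.0115,0,0]]'; python3 go.py 443 -123 24 190.7
```

```text
clock: 3.22
tcp_pos: [0.4464, 0.0655, 0.0287]
orientation: [0.002, 0.135, 0.991, 0.002]
wrist_force: [-0.4, 7.0, 5.7]
finger_gap: 0.0611
grip_force: 43.2
clock: 3.63
tcp_pos: [0.4453, 0.0059, 0.0287]
orientation: [0.002, 0.135, 0.991, 0.002]
wrist_force: [0.0, 7.7, 8.1]
finger_gap: 0.0613
grip_force: 43.4
tool shift [ -32.2 -124.9    4.2] turn -26.2 | pose [445.3   5.9  28.7] 164.5 clk 3.63 gap 0.0613 grip 43.4 F [0.  7.7 8.1] tilt [ 0.006  0.004 -1.   ]
```

```bash
python3 -m jog '[[0.5,-0.003,-0.0115,0,0],[0.5,-0.003,-0.0115,0,0],[0.5,-0.003,-0.0115,0,0],[0.5,-0.003,-0.0115,0,0],[0.5,-0.003,-0.0115,0,0]]';  python3 -m jog '[[0.5,-0.003,-0.0115,0,0],[0.5,-0.003,-0.0115,0,0],[0.5,-0.003,-0.0115,0,0],[0.5,-0.003,-0.0115,0,0],[0.5,-0.003,-0.0115,0,0]]'; python3 -m jog '[[0.5,0,0,0,-4],[0.5,0,0,0,-4],[0.5,0,0,0,-4],[0.5,0,0,0,-4],[0.5,0,0,0,-4]]';python3 -m jog '[[0.5,0,0,0,-4],[0.5,0,0,0,-2],[0.5,0,0,0,0],[0.5,0,0,0,0]]'; python3 go.py 443 -123 24 190.7
```

```text
clock: 4.05
tcp_pos: [0.4441, -0.0534, 0.0287]
orientation: [0.002, 0.135, 0.991, 0.002]
wrist_force: [-0.2, 9.4, 9.5]
finger_gap: 0.0615
grip_force: 43.6
clock: 4.47
tcp_pos: [0.4428, -0.1127, 0.0287]
orientation: [0.002, 0.134, 0.991, 0.002]
wrist_force: [-0.2, 10.0, 10.4]
finger_gap: 0.0611
grip_force: 43.8
clock: 4.88
tcp_pos: [0.4439, -0.1151, 0.0287]
orientation: [0.003, -0.04, 0.999, -0.001]
wrist_force: [2.9, 0.0, 3.4]
finger_gap: 0.0613
grip_force: 44.3
clock: 5.22
tcp_pos: [0.4438, -0.115, 0.0287]
orientation: [0.003, -0.091, 0.996, -0.001]
wrist_force: [1.3, 0.1, 7.0]
finger_gap: 0.0613
grip_force: 44.8
tool shift [ 2.3 -7.7  4.7] turn -0.3 | pose [ 443.8 -115.    28.7] 190.4 clk 5.22 gap 0.0613 grip 44.8 F [1.3 0.1 7. ] tilt [ 0.006 -0.002 -1.   ]
```

```bash
python3 - <<'E'
from m import *
w=cam('wrist','wrist2.png'); c=cam('top')
cv2.imwrite('pics/crop2.png',cv2.cvtColor(cv2.resize(c['img'][190:280,270:370],(700,630),interpolation=cv2.INTER_CUBIC),cv2.COLOR_RGB2BGR))
E
```

```text
(no output)
```

View pics/wrist2.png

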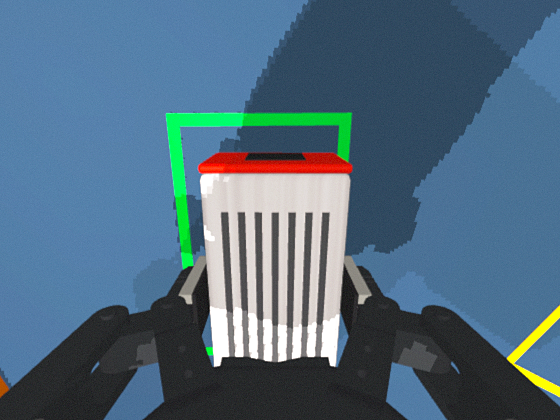

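The supply lies parallel with the outline but too far right: its right red corner (352,170) overlaps the outline's right line, while there is about 25 px of room at left. It needs to go about 8 mm towards -y. I'll check the offset along its length numerically.

```bash
python3 - <<'E'
from m import *
w=cam('wrist'); 
for p,z in (((200,172),.045),((352,172),.045),((203,155),.004),((347,155),.004),((182,127),0),((340,126),0)): print(p,(onz(w,*p,z)*1000).round(1))
c=cam('top')
hsv,k=masks(c,(285,195,355,275))
red=(cv2.inRange(hsv,(0,100,80),(8,255,255))|cv2.inRange(hsv,(172,100,80),(180,255,255)))&k
n,l,s,ce=cv2.connectedComponentsWithStats(red); print(s[1:],ce[1:])
for i in range(1,n): print((onz(c,*ce[i],.04)*1000).round(1))
E
```

```text
(200, 172) [ 393.5 -153.7   45. ]
(352, 172) [382.9 -96.1  45. ]
(203, 155) [ 393.9 -161.9    4. ]
(347, 155) [380.5 -89.    4. ]
(182, 127) [ 382.3 -175.     0. ]
(340, 126) [367.1 -95.2   0. ]
[[303 214   5   2   6]
 [309 214   2   1   2]] [[304.83333333 214.33333333]
 [309.5        214.        ]]
[498.5 -79.8  40. ]
[499.6 -93.7  40. ]
```

View pics/crop2.png

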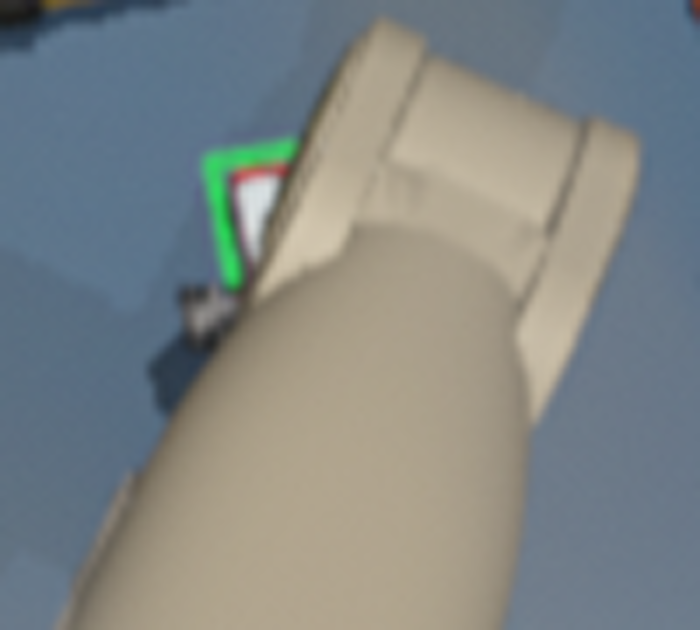

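The top crop agrees: the supply's upper-left corner is close to the outline's left line. I'll shift it by tool (+5, -8) mm.

```bash
python3 -m jog '[[0.5,0.002,-0.003,0,0],[0.5,0.002,-0.003,0,0],[0.5,0.001,-0.002,0,0],[0.5,0,0,0,0],[0.5,0,0,0,0]]'; python3 go.py 440 -124 24 190.7; python3 - <<'E'
from m import *
w=cam('wrist','wrist3.png')
E
```

```text
clock: 5.83
tcp_pos: [0.4404, -0.1223, 0.0287]
orientation: [0.003, -0.091, 0.996, 0.0]
wrist_force: [2.9, 5.9, 8.8]
finger_gap: 0.0613
grip_force: 44.9
tool shift [ 0.8 -1.6  4.7] turn -0.2 | pose [ 440.4 -122.3   28.7] 190.5 clk 5.83 gap 0.0613 grip 44.9 F [2.9 5.9 8.8] tilt [ 0.006  0.002 -1.   ]
```

View pics/wrist3.png

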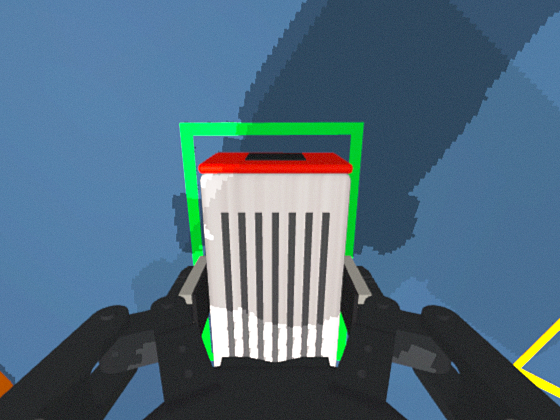

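Centred: about 10 px of gap on the left and right at the base, about 19 px at the near end, and parallel. I'll release and go up.

```bash
python3 -m jog '[[-0.5,0,0,0,0],[-0.8,0,0,0,0],[-1,0,0,0,0],[-1,0,0,0,0],[-1,0,0,0,0]]'; python3 -m jog '[[-1,0,0,-0.015,0],[-1,0,0,-0.035,0],[-1,0,0,-0.041,0],[-1,0,0,-0.041,0],[-1,0,0,-0.03,0]]'; python3 -m jog '[[-1,0,0,-0.025,-7],[-1,0,0,0,-7],[-1,0,0,0,-7],[-1,0,0,0,-7],[-1,0,0,0,-7]]'; python3 go.py 642 -76 200 227.8; python3 - <<'E'
from m import *
w=cam('wrist')
h,k=masks(w,(0,0,560,420)); rect(cv2.inRange(h,(45,120,90),(80,255,255))&k,w,0,'green')
supply(w,(150,60,420,300))
cv2.imwrite('pics/wrist4.png',cv2.cvtColor(w['img'],cv2.COLOR_RGB2BGR))
E
```

```text
clock: 6.3
tcp_pos: [0.4375, -0.1228, 0.0262]
orientation: [-0.0, -0.091, 0.996, 0.0]
wrist_force: [-0.0, -0.8, 0.5]
finger_gap: 0.0852
grip_force: 0.0
clock: 6.72
tcp_pos: [0.438, -0.123, 0.1914]
orientation: [0.001, -0.091, 0.996, -0.001]
wrist_force: [0.2, -1.1, -0.4]
finger_gap: 0.0854
grip_force: 0.0
clock: 7.13
tcp_pos: [0.4375, -0.1228, 0.2133]
orientation: [-0.0, -0.389, 0.921, -0.0]
wrist_force: [-0.3, -0.3, -0.6]
finger_gap: 0.0854
grip_force: 0.0
tool shift [-176.1 -113.9   13.3] turn -2.0 | pose [ 437.5 -122.8  213.3] 225.8 clk 7.13 gap 0.0854 grip 0.0 F [-0.3 -0.3 -0.6] tilt [ 0. -0. -1.]
green centre 442.9 -122.9 size 153.4 95.1 yaw 10.6
supply centre 440.3 -123.7 size 109.5 60.9 yaw 10.3
```

View pics/wrist4.png

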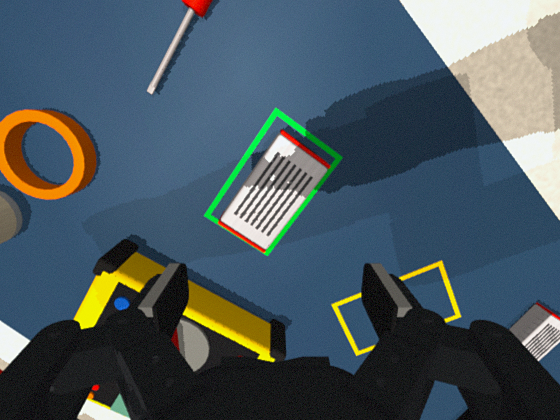

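The supply sits inside the green outline, within 3 mm and 0.3° of it. Now to the dial.

```bash
python3 -m jog '[[-1,-0.029,-0.019,0,0],[-1,-0.029,-0.019,0,0],[-1,-0.029,-0.019,0,0],[-1,-0.029,-0.019,0,0],[-1,-0.029,-0.019,0,0]]'; python3 -m jog '[[-1,-0.029,-0.019,0,0],[-1,0,0,0,-2],[-1,0,0,0,0]]'; python3 go.py 642 -76 110 227.8; python3 - <<'E'
from m import *
w=cam('wrist','wrist5.png'); print(np.array(w['T'])[:3,3])
hsv,k=masks(w,(0,0,560,420))
m=(cv2.inRange(hsv,(0,140,90),(7,255,255))|cv2.inRange(hsv,(174,140,90),(180,255,255)))
n,l,s,ce=cv2.connectedComponentsWithStats(m)
for i in range(1,n):
    if s[i,4]>60: print(s[i],ce[i].round(0))
E
```

```text
clock: 7.6
tcp_pos: [0.6084, -0.0856, 0.2129]
orientation: [-0.0, -0.385, 0.923, 0.0]
wrist_force: [0.2, -1.3, 0.4]
finger_gap: 0.0855
grip_force: 0.0
clock: 7.85
tcp_pos: [0.642, -0.0781, 0.211]
orientation: [-0.001, -0.402, 0.915, 0.001]
wrist_force: [-1.0, -0.2, -0.8]
finger_gap: 0.0853
grip_force: 0.0
tool shift [ -1.7   1.2 101. ] turn -0.4 | pose [642.  -78.1 211. ] 227.4 clk 7.85 gap 0.0853 grip 0.0 F [-1.  -0.2 -0.8] tilt [-0.003  0.001 -1.   ]
[ 0.59005536 -0.135157    0.34197797]
[331  41  59  49 956] [359.  66.]
[ 266  169   18   77 1024] [274. 203.]
[339 218  18  17 234] [348. 226.]
[   0  235  115  138 7627] [ 39. 297.]
[167 250  11  10  90] [172. 255.]
[439 276  21  37  92] [451. 293.]
```

View pics/wrist5.png

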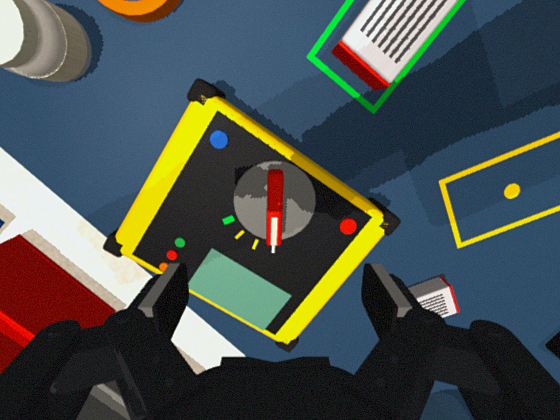

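The dial's disc centre is at about (275,201). The wing runs from (276,170) to (273,250), so its pointer covers the white home mark; the yellow marks are at (255,244) and (239,234), and the green one at (228,220).

```bash
python3 - <<'E'
from m import *
w=cam('wrist')
hsv,k=masks(w,(225,155,325,262))
m=(cv2.inRange(hsv,(0,140,60),(8,255,255))|cv2.inRange(hsv,(174,140,60),(180,255,255)))&k
white=cv2.inRange(hsv,(0,0,190),(180,60,255))&k
b=cv2.morphologyEx(m|white,cv2.MORPH_CLOSE,np.ones((5,5),np.uint8))
rect(b,w,.094,'wing')
g=cv2.inRange(hsv,(0,0,60),(180,45,185))&k
cs,_=cv2.findContours(cv2.morphologyEx(g|b,cv2.MORPH_CLOSE,np.ones((5,5),np.uint8)),0,1); q=max(cs,key=cv2.contourArea); (u,v),r=cv2.minEnclosingCircle(q); print(u,v,r,onz(w,u,v,.066)*1000)
ys=np.arange(175,245,8); print([(y,np.nonzero(b[y])[0][[0,-1]]) for y in ys])
for p in ((275,201),): print(onz(w,*p,.066)*1000)
E
```

```text
wing centre 644.4 -75.3 size 76.5 13.9 yaw 45.8
273.0 207.4619598388672 46.54888916015625 [646.93541539 -73.17507178  66.        ]
[(np.int64(175), array([267, 282])), (np.int64(183), array([266, 282])), (np.int64(191), array([267, 282])), (np.int64(199), array([267, 281])), (np.int64(207), array([267, 281])), (np.int64(215), array([266, 281])), (np.int64(223), array([266, 280])), (np.int64(231), array([266, 280])), (np.int64(239), array([265, 280]))]
[641.10670471 -76.64105584  66.        ]
```

```bash
python3 go.py 641.5 -76.5 85 226.5; python3 -m jog '[[-1,-0.001,0.001,0.03,0.8],[-1,0,0,0.03,0],[-0.6,0,0,0.03,0],[-0.4,0,0,0.027,0],[-0.2,0,0,0.008,0]]' 70; python3 -m jog '[[0,0,0,0,0],[0,0,0,0,0]]'; python3 go.py 641.5 -76.5 85 226.5
```

```text
tool shift [ -2.5   0.3 127.5] turn 0.8 | pose [640.3 -78.6 212.5] 227.3 clk 7.95 gap 0.0856 grip 0.0 F [ 0.1 -0.5 -0.5] tilt [-0.002  0.    -1.   ]
clock: 8.37
tcp_pos: [0.6369, -0.077, 0.0845]
orientation: [-0.003, -0.395, 0.919, 0.002]
wrist_force: [-0.6, 0.0, -0.1]
finger_gap: 0.0521
grip_force: 0.0
clock: 8.53
tcp_pos: [0.6407, -0.0776, 0.0895]
orientation: [0.0, -0.395, 0.918, -0.0]
wrist_force: [1.0, -0.3, 0.8]
finger_gap: 0.0428
grip_force: 0.0
tool shift [-1.4  0.1  4.5] turn 0.1 | pose [640.7 -77.6  89.5] 226.6 clk 8.53 gap 0.0428 grip 0.0 F [ 1.  -0.3  0.8] tilt [ 0.001 -0.    -1.   ]
```

```bash
python3 -m jog '[[0,-0.001,0,0.004,0],[0.3,0,0,0,0],[0.6,0,0,0,0],[1,0,0,0,0],[1,0,0,0,0]]' 70; python3 -m jog '[[1,0,0,0,0],[1,0,0,0,0],[1,0,0,0,0]]'; python3 go.py 641.5 -76.5 85 161.2
```

```text
clock: 8.95
tcp_pos: [0.6429, -0.0772, 0.086]
orientation: [0.001, -0.396, 0.918, -0.001]
wrist_force: [0.5, -2.4, 5.1]
finger_gap: 0.0124
grip_force: 69.6
clock: 9.2
tcp_pos: [0.643, -0.0772, 0.086]
orientation: [0.001, -0.396, 0.918, -0.001]
wrist_force: [1.2, -1.4, 5.6]
finger_gap: 0.0125
grip_force: 69.7
tool shift [0.5 1.5 1. ] turn 65.4 | pose [643.  -77.2  86. ] 226.6 clk 9.2 gap 0.0125 grip 69.7 F [ 1.2 -1.4  5.6] tilt [ 0.003 -0.001 -1.   ]
```

```bash
python3 -m jog '[[1,0,0,0,4],[1,0,0,0,5],[1,0,0,0,5],[1,0,0,0,5],[1,0,0,0,5]]'; python3 -m jog '[[1,0,0,0,5],[1,0,0,0,5],[1,0,0,0,5],[1,0,0,0,5],[1,0,0,0,5]]'; python3 -m jog '[[1,0,0,0,5],[1,0,0,0,5],[1,0,0,0,4],[1,0,0,0,2],[1,0,0,0,0]]';  python3 -m jog '[[1,0,0,0,0],[1,0,0,0,0]]'; python3 go.py 641.5 -76.5 85 161.3; python3 - <<'E'
from m import *
w=cam('wrist','wrist6.png'); c=cam('top')
a=cv2.resize(c['img'][140:200,265:345],(800,600),interpolation=cv2.INTER_CUBIC); cv2.imwrite('pics/top6.png',cv2.cvtColor(a,cv2.COLOR_RGB2BGR))
print(env.get_state()['ft_torque'])
E
```

```text
clock: 9.62
tcp_pos: [0.6426, -0.0767, 0.086]
orientation: [0.001, -0.195, 0.981, -0.001]
wrist_force: [-0.9, -0.8, 6.1]
finger_gap: 0.0124
grip_force: 69.7
clock: 10.03
tcp_pos: [0.6425, -0.0761, 0.086]
orientation: [0.001, 0.022, 1.0, 0.0]
wrist_force: [-1.1, 0.9, 7.1]
finger_gap: 0.0124
grip_force: 69.7
clock: 10.45
tcp_pos: [0.6426, -0.0757, 0.086]
orientation: [0.001, 0.159, 0.987, 0.001]
wrist_force: [-0.0, 2.7, 7.0]
finger_gap: 0.0125
grip_force: 69.7
clock: 10.62
tcp_pos: [0.6426, -0.0758, 0.086]
orientation: [0.001, 0.159, 0.987, 0.001]
wrist_force: [0.8, 2.9, 6.7]
finger_gap: 0.0125
grip_force: 69.7
tool shift [ 0.8 -1.   1. ] turn 0.4 | pose [642.6 -75.8  86. ] 161.7 clk 10.62 gap 0.0125 grip 69.7 F [0.8 2.9 6.7] tilt [ 0.003  0.001 -1.   ]
[0.48039682 0.06005092 0.08846824]
```

View pics/wrist6.png

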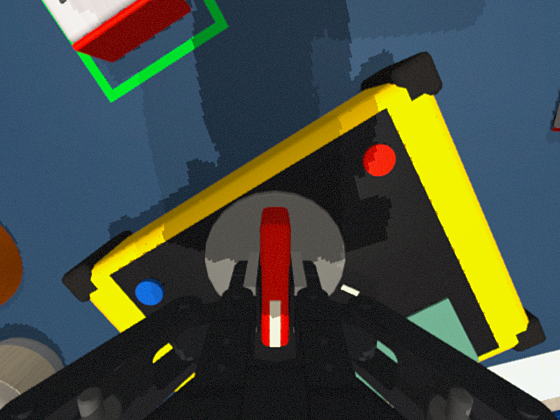

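The wing points along the tool axis and is firmly held, with the white mark uncovered at (349,290). I'll check the dial angle against the marks numerically.

```bash
python3 - <<'E'
from m import *
A=np.array([.6420,-.0763])
t=cv2.cvtColor(cv2.imread('pics/top1.png'),cv2.COLOR_BGR2RGB); c=cam('top'); c['img']=t
def ang(P): return np.degrees(np.arctan2(*(P[:2]-A)[::-1])).round(1), (np.hypot(*(P[:2]-A))*1000).round(1)
for n,p in (('white',(292,153.25)),('y1',(297.6,149.6)),('y2',(303.9,148.6)),('green',(310.2,149.8))): print(n,ang(onz(c,*p,.061)))
w=cam('wrist'); print('white wrist',ang(onz(w,349,290,.061)))
hsv,k=masks(w,(250,195,305,345))
m=(cv2.inRange(hsv,(0,140,60),(8,255,255))|cv2.inRange(hsv,(174,140,60),(180,255,255)))&k
rows=[(y,np.nonzero(m[y])[0][[0,-1]].mean()) for y in range(215,300,10)]; print(rows)
a=onz(w,rows[0][1],rows[0][0],.096);b=onz(w,rows[-1][1],rows[-1][0],.096); print('wing yaw',np.degrees(np.arctan2(b[1]-a[1],b[0]-a[0])))
h2,k2=masks(w,(0,0,560,420)); 
E
```

```text
white (np.float64(44.0), np.float64(51.9))
y1 (np.float64(21.7), np.float64(52.3))
y2 (np.float64(0.5), np.float64(51.8))
green (np.float64(-20.8), np.float64(51.7))
white wrist (np.float64(44.5), np.float64(50.3))
[(215, np.float64(275.0)), (225, np.float64(275.0)), (235, np.float64(275.0)), (245, np.float64(275.0)), (255, np.float64(275.0)), (265, np.float64(275.0)), (275, np.float64(274.5)), (285, np.float64(275.0)), (295, np.float64(275.0))]
wing yaw -18.287172297912257
```

The marks put home at 44.3° and the third click at -21.0°. The wing is at -18.3°, so it needs about 2.7° more.

```bash
python3 -m jog '[[1,0,0,0,1.4],[1,0,0,0,1.4],[1,0,0,0,0],[1,0,0,0,0],[1,0,0,0,0]]'; python3 go.py 641.5 -76.5 85 159; python3 - <<'E'
from m import *
A=np.array([.6420,-.0763])
w=cam('wrist')
hsv,k=masks(w,(250,195,305,345))
m=(cv2.inRange(hsv,(0,140,60),(8,255,255))|cv2.inRange(hsv,(174,140,60),(180,255,255)))&k
rows=[(y,np.nonzero(m[y])[0][[0,-1]].mean()) for y in (215,295)]
a,b=[onz(w,x,y,.096) for y,x in rows]; print('wing yaw',np.degrees(np.arctan2(b[1]-a[1],b[0]-a[0])))
hsv,k=masks(w,(325,260,390,330)); wh=cv2.inRange(hsv,(0,0,190),(180,60,255))&k
n,l,s,ce=cv2.connectedComponentsWithStats(wh); i=1+s[1:,4].argmax(); P=onz(w,*ce[i],.061)
print('white',ce[i],s[i],np.degrees(np.arctan2(*(P[:2]-A)[::-1])))
hsv,k=masks(w,(0,0,225,110)); g=cv2.inRange(hsv,(45,120,90),(80,255,255))&k; print('green px',g.sum()//255)
c=cam('top'); print('mask rest')
import numpy as np
d=cv2.absdiff(c['img'],cv2.cvtColor(cv2.imread('pics/top1.png'),cv2.COLOR_BGR2RGB)).max(2)>60
n,l,s,ce=cv2.connectedComponentsWithStats(d.astype(np.uint8)); print([(x[:5].tolist()) for x in s[1:] if x[4]>25])
E
```

```text
clock: 11.23
tcp_pos: [0.6426, -0.0757, 0.086]
orientation: [0.001, 0.183, 0.983, 0.001]
wrist_force: [0.1, 2.0, 7.0]
finger_gap: 0.0124
grip_force: 69.7
tool shift [ 0.8 -1.2  1. ] turn -0.1 | pose [642.6 -75.7  86. ] 158.9 clk 11.23 gap 0.0124 grip 69.7 F [0.1 2.  7. ] tilt [ 0.003  0.001 -1.   ]
wing yaw -20.7700366291121
white [351.60493827 286.7037037 ] [343 282  18  10  81] 44.778552767062266
green px 2261
mask rest
[[233, 98, 112, 210, 11054], [294, 127, 7, 8, 40], [224, 210, 30, 43, 622], [320, 221, 13, 34, 217], [172, 255, 67, 53, 2457], [6, 302, 181, 118, 5158], [173, 308, 135, 107, 5801], [309, 309, 9, 21, 73], [0, 330, 6, 65, 248], [282, 375, 16, 11, 35], [275, 377, 10, 5, 26], [243, 380, 21, 39, 251], [3, 391, 36, 29, 249], [311, 390, 13, 30, 217]]
```

```bash
python3 -c "
from workcell import env
print(env.hand_in())"
```

```text
the job is handed in; nothing more can be done
None
```

I slid the supply into the green outline (about 3 mm off centre, 0.3° off parallel), released it, and handed the job in with the gripper still holding the dial at the third click (about 65°, matching 1.14 rad) at about 11.5 s.

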